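# Eject the stamped soap bar and stop it on the chute

## Robot

A 6-joint arm with a two-finger parallel gripper is mounted at the origin on a cart in front of the work surface, level with it; the furniture and walls round the work are solid. World frame = base frame: x ahead of the robot, y to its left, z up, the work surface at z = 0. Lengths are in m, angles in rad, forces in N, time in s.
With the tool pointing down it reaches from about 0.425 to 0.95 m from the base axis. Payload 3.5 kg.
Tool frame: the origin (TCP) lies midway between the tips of the shut fingers; the grasp point (between the pads) lies 19 mm behind it; z points along the fingers, y is the line along which they close (so a half turn about z gives the same grasp; the last joint's range is limited). The gripper opens to 85 mm and grips with 20 to 120 N. Pads are 22 mm wide; open, the fingers measure 114 mm over their backs; the gripper's body (76 mm by 85 mm) begins 54 mm behind the grasp point. The pads swing forward as they close: fully open they stand 13 mm farther back than shut.
Start: joints at [-1.332, 0.286, 1.577, -0, 1.279, -0.15], TCP at [0.256, -0.625, 0.231] pointing down, gripper open.
Joint ranges: [-2.77, 2.77], [-0.9, 2.22], [0.21, 2.48], [-1.53, 4.67], [0.24, 2.81], [-2.84, 2.84]. Speed limits (rad/s): [2.79, 2.79, 3.14, 3.14, 3.14, 3.14].

## Interface

Orientations are given as a 3x3 rotation matrix whose columns are the frame's x, y, z axes.
In Python, from bench import manip gives the robot as it stands.
- The arm moves only by the shell command python3 -m pendant 'ROWS' [FORCE]. ROWS is JSON, a list of rows, each a list of 5 numbers: the opening, from 0 (shut) to 1 (fully open), then the shift along the world's x, y, z in cm, then the turn about the world's z in rad. In form: [[grip, dx, dy, dz, yaw], ...]. A call has exactly 8 rows; each row is the pose to reach, as a shift and turn from the pose commanded when the call began; what a row does not reach only later rows make up. A row lasts 1/12 s, in which the tool goes at most 41.7 mm and 7.16 degrees, less where a joint would pass 70% of its speed; a pose out of reach is approached as far as the arm can. A call with a gripper value outside its range is refused whole. The fingers move at their own pace and stop on an object; FORCE is the grip in N (left out, the last holds). Time passes only in rows, so rows that repeat a pose let the fingers close, or fill a call up. It gives the time, the measured TCP pose, the force, the opening and the grip force at its end, in the units of the state.
- manip.observe(): the state, without advancing time (a new reading comes with each control period).
- manip.grab_frame(name): name is "scene" or "top" or "wrist"; returns (picture, depth): 420x560x3 uint8, red, green, blue; 420x560 float32, m along the optical axis (not along the pixel's ray), 0 where there is no reading.
- manip.camera_info(name): a dict with "fx", "fy", "cx", "cy" (pixels), "R" (3x3) and "t" (3): a world point X has camera coordinates R X + t; the wrist camera has in their place "hand_eye" (4x4, takes a point from camera to tool coordinates, whose origin is the TCP and whose axes are the flange's). Camera axes: x right, y down, z forward; pixel columns grow to the right and rows downward; lengths in m; the calibration is good to about 2 mm. A picture is of the moment at which its call begins: read the wrist's pose just before it. camera_info takes no time and is no camera call.
- manip.job_done(): hands the job in; it is judged then, once.
Trained networks look in the newest picture that a camera, given by its name, has taken for a name from the list of things; names that differ only in an ending like _2 or _b are one class to them, and where a whole thing is asked for, a point or a joint stands for the part that bears it (a point fixed in the world has none). Each returns a list of dicts, best first, with "conf" (0 to 1); they miss things now and then, are a little off and sometimes report something else, mostly with a low value. They report only what shows in the picture. A call takes as long as a camera call.
- manip.spot_in(camera, name): "at" ([column, row] in pixels, amid what is visible of it).
The state is a dict: "time": time; "q": joint angles; "joint_velocities": joint speeds; "joint_torque": joint torques, N m; "eef_pos": TCP position; "tcp_rot": TCP orientation; "force": force on the tool from outside, world axes, zero at the start; "moment": the same for the moment, N m; "width": finger opening in m; "finger_force": force on a finger pad.
Only numpy, scipy, OpenCV 4.12 (cv2) and the standard library are available. Lean on these libraries where they do the work, as an engineer would, in place of code of your own. Each camera call takes 0.05 s, during which the arm holds its last target. There are 200 camera calls.

## Task

Press the spring key of the soap ejector fully down with one finger, so that the soap bar pops out of its nest, and with the other finger stop the bar as it slides down the chute: more than half its length out of the nest, but not off the open lower end. Do not grip or lift the bar, leave the other things on the table where they are, and finish while still holding: key kept down with one finger, bar resting against the other.

Things in the scene. Friction and masses are not known exactly. Their poses are not given: they have to be found in the camera images.
- ejector: soap ejector, fixed: plywood base 190 x 128 x 8 mm with a sloping metal chute and, beside it, a wide white push key. Origin on the table top; x level, the way the chute runs downhill; y level across it; z up. Base covers x -95 to 95, y -82 to 46 mm. The chute's middle line is y = 0, the key's middle x 48, y -50 mm. Highest point: bar in its nest, about 95 mm up, at the uphill end.
- chute: slippery polished channel 47 mm wide, 20 degree slope, side walls 4 mm thick and 8 mm above its surface. Origin over the nest's middle in the running surface, at ejector x -53, y 0, z 65 mm; x downhill along the slope, y across, z square off it. Nest: pocket 12 mm deep, x -33 to 33; then smooth surface to the open end at x 150 mm. Beside the key's middle the surface is 28 mm above the table.
- bar: soap bar 42 x 63 x 26 mm, 0.11 kg, in the nest, about 14 mm of it above the running surface. Origin at the centre of its underside (starts at chute x 2, z -12 mm); y (63 mm long) lies along the chute, pointing uphill, z up through its thickness. Raised about 12 mm by the lifter it slides down by itself in about 0.3 s and off the open end if nothing stops it.
- key_top (a point): centre of the level top of the white key, 56 mm (along the chute) x 34 mm, beside the chute at the ejector's -y side; 54 mm above the table at rest, 41 mm fully down, 13 mm over the chute surface beside it: one finger can press it while the other, at the same height, stands in the chute clear of the surface. The key's middle is 50 mm from the chute's middle line.
- key (a joint): travel of the key, 0 at rest, 0.013 m fully down; a spring pushes it back up (about 3 N at first, 5 to 6 N fully down, with the bar's weight). It is linked to the lifter under the bar, which rises square off the slope by the same amount.
- spare_bar_a: another soap bar, 43 x 63 x 26 mm, lying flat on the table beside the ejector; leave alone. Origin at the centre of its underside.
- spare_bar_b: another soap bar, 42 x 63 x 25 mm, lying flat on the table beside the ejector; leave alone. Origin at the centre of its underside.
- salve: round salve pot 65 mm across, 29 mm high; leave alone. Origin at the centre of its underside.
- dropper: dropper bottle 33 mm across, 102 mm high; leave alone. Origin at the centre of its underside.

How it is judged:
On the way, in this order (a step that is already met when the one before it is completed fails the run):
1. the key is pressed (value of joint key above 0.008 m and x of bar in the frame of chute below 0.02 m).
2. the bar has popped out and is stopped on the chute by a finger, key still down (x of bar in the frame of chute between 0.034 and 0.125 m and z of bar in the frame of chute between -0.004 and 0.005 m and contact force between the fingers and bar above 0.03 N and value of joint key above 0.009 m), for 0.3 s.
At the end, for the whole second after the job is handed in: The key is at least 9 mm down, the bar lies on the chute's running surface (underside within 5 mm of it) with its middle 34 to 125 mm downhill of the nest's middle, at rest and touching a finger (all of step 2 and linear speed of bar below 0.02 m/s); the arm keeps its last pose, push and grip.
It fails at once if the bar is lifted off the chute (z of bar in the frame of chute above 0.015 m).
It fails at once if the bar slides off the chute's lower end (x of bar in the frame of chute above 0.14 m or z of bar in the frame of chute below -0.03 m).
It fails at once if another thing on the table is shoved or lifted (more than 20 mm) (distance of any of spare_bar_a, spare_bar_b, salve, dropper from where it was at the start of the episode above 0.02 m).
It also fails if it takes over 35 s, if anything falls off the work surface, if the arm or the gripper's body presses on something with over 40 N, if the wrist force passes 120 N, or if a joint passes its speed limit or range.

## Working session

There is one attempt and no reset: what is moved stays moved. The work goes in short steps, Python scripts to look and compute and a shell command to move; the robot and the scene stay as the last step left them, time stands still between calls to the robot, and variables do not carry over. Pictures are saved under pics/ and viewed, at most 10 in all, crops included, and the job is handed in when it is done.

```bash
mkdir -p pics; cat > h.py <<'E'
import numpy as np, cv2
from bench import manip
def pts(cam, depth):
    c=manip.camera_info(cam); v,u=np.mgrid[:420,:560]
    P=np.stack([(u-c['cx'])/c['fx']*depth,(v-c['cy'])/c['fy']*depth,depth],-1)
    R=np.array(c['R']);t=np.array(c['t'])
    return (P-t)@R   # world
E
python3 - <<'E'
from h import *
s=manip.observe(); print(s['time'],s['eef_pos'],s['tcp_rot'],s['force'],s['width'])
for cam in ['top','scene']:
    im,d=manip.grab_frame(cam); cv2.imwrite(f'pics/{cam}0.png',im[...,::-1]); np.save(f'{cam}.npy',d)
    W=pts(cam,d); c=manip.camera_info(cam); print(cam, -np.array(c['R']).T@c['t'])
    for n in ['ejector','bar','key_top','spare_bar_a','salve','dropper','chute']:
        for r in manip.spot_in(cam,n)[:3]:
            u,v=np.round(r['at']).astype(int); print(n,round(r['conf'],2),u,v,W[v,u].round(3))
E
```

```text
0.0 [ 0.25573603 -0.62397402  0.22990743] [[ 9.25368792e-01  3.79067590e-01 -6.01237503e-04]
 [ 3.79067926e-01 -9.25365919e-01  2.32881093e-03]
 [ 3.26412052e-04 -2.38291881e-03 -9.99997108e-01]] [-0.37940442  0.49305533 -1.24948075] 0.08515463405737445
top [0.50182911 0.01341586 0.90169491]
ejector 0.93 301 223 [ 0.556 -0.018  0.008]
bar 0.75 308 188 [ 0.621 -0.03   0.08 ]
key_top 0.83 295 243 [ 0.513 -0.004  0.054]
spare_bar_a 0.8 357 196 [ 0.612 -0.136  0.021]
spare_bar_a 0.8 365 236 [ 0.527 -0.151  0.026]
salve 0.57 253 223 [0.555 0.083 0.028]
dropper 0.87 331 130 [ 0.744 -0.079  0.059]
chute 0.86 317 220 [ 0.56  -0.05   0.039]
scene [0.32352821 0.44164167 0.75188833]
ejector 0.59 304 213 [ 0.559 -0.032  0.006]
bar 0.74 284 183 [ 0.616 -0.034  0.076]
key_top 0.8 318 220 [ 0.51  -0.003  0.053]
spare_bar_a 0.84 342 184 [ 0.52  -0.141  0.025]
spare_bar_a 0.8 306 175 [ 0.606 -0.12   0.025]
salve 0.92 276 249 [0.554 0.094 0.03 ]
dropper 0.78 248 157 [ 0.743 -0.074  0.051]
chute 0.72 308 200 [ 0.559 -0.046  0.041]
```

View pics/top0.png

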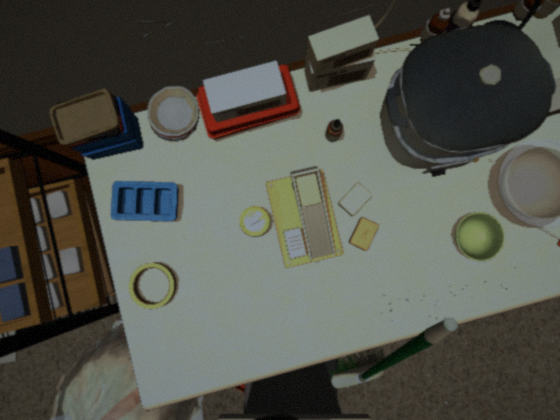

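View pics/scene0.png

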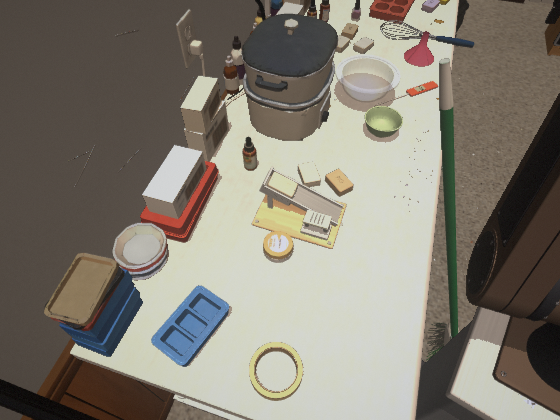

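The ejector's uphill end points away from the robot: the bar is at (308,188) and the open end near (325,255) in the top picture. The white key is at (295,243), on the left of the chute. The salve pot is at (253,222), and the spare bars are at (355,197) and (364,235). Next I'll fit the ejector pose from depth.

```bash
cat > fit.py <<'E'
from h import *
from scipy.optimize import minimize
T=np.tan(np.radians(20))
def H(x,y):
    h=np.zeros_like(x)
    h[(abs(x)<95)&(y>-82)&(y<46)]=8
    s=65-T*(x+53)
    c=(x>-84)&(x<88); 
    h=np.where(c&(abs(y)<23.5),s,h); h=np.where(c&(abs(y)>=23.5)&(abs(y)<27.5),s+8.5,h)
    h=np.where((x>-79)&(x<-20)&(abs(y)<21),s+15,h)
    h=np.where((abs(x-48)<28)&(abs(y+50)<17),54,h)
    return h
def fit(cams):
    P=np.concatenate([pts(c,np.load(c+'.npy'))[np.load(c+'.npy')>0] for c in cams])*1000
    P=P[(abs(P[:,0]-556)<125)&(abs(P[:,1]+25)<85)&(P[:,2]>-20)&(P[:,2]<130)]
    def cost(p):
        a=p[2]; d=P[:,:2]-p[:2]
        x=d@[np.cos(a),np.sin(a)]; y=d@[-np.sin(a),np.cos(a)]
        return np.minimum(abs(H(x,y)-P[:,2]),20).mean()
    best=min((minimize(cost,[556+i,-25+j,np.pi+k],method='Nelder-Mead',options=dict(initial_simplex=[[556+i,-25+j,np.pi+k],[566+i,-25+j,np.pi+k],[556+i,-15+j,np.pi+k],[556+i,-25+j,np.pi+k+.1]])) for i in(-10,5) for j in (-10,10) for k in (0,.2)),key=lambda r:r.fun)
    return best.x,best.fun,len(P)
for cams in (['top'],['scene'],['top','scene']):
    p,f,n=fit(cams); a=p[2]; R=np.array([[np.cos(a),-np.sin(a)],[np.sin(a),np.cos(a)]])
    print(cams,p.round(3),f,n,'key',p[:2]+R@[48,-50],'target mid',p[:2]+R@[56,-25])
E
python3 fit.py
```

```text
['top'] [571.816 -42.401   3.364] 2.2453086783943 9132 key [513.95235094  -4.24566791] target mid [511.67542158 -30.39553584]
['scene'] [571.981 -42.348   3.377] 4.350184380798586 6690 key [513.63130188  -4.94109004] target mid [511.69114939 -31.11809919]
['top', 'scene'] [571.701 -42.35    3.368] 3.155593493527755 15822 key [513.69495653  -4.41155969] target mid [511.5159255  -30.56976726]
```

```bash
python3 - <<'E'
from h import *
for c in('top','scene'):
    W=pts(c,np.load(c+'.npy'))
    for u,v in ([(448,326),(435,336),(410,354),(380,372),(350,380)] if c=='top' else [(445,68),(446,100),(449,200),(450,300)]): print(c,u,v,W[v,u].round(3))
E
```

```text
top 448 326 [ 0.405 -0.188  0.367]
top 435 336 [ 0.383 -0.187  0.32 ]
top 410 354 [ 0.317 -0.203  0.146]
top 380 372 [ 0.049 -0.329 -0.689]
top 350 380 [ 0.026 -0.215 -0.668]
scene 445 68 [ 0.401 -0.184  0.359]
scene 446 100 [ 0.38  -0.186  0.301]
scene 449 200 [0.324 0.442 0.752]
scene 450 300 [ 0.148 -0.232 -0.372]
```

A broom handle leans over the table, its tip at about (0.40,-0.19,0.36). I'll lift the tool above it before sweeping across.

```bash
python3 -m pendant '[[0.41,1,1,3.5,-0.02],[0.41,2.5,2,7,-0.04],[0.41,4.5,3,10.5,-0.06],[0.41,6.5,4,14,-0.08],[0.41,8.5,5.5,17.5,-0.1],[0.41,10.5,7,20.5,-0.12],[0.41,12.5,8.5,23,-0.14],[0.41,15,10,25,-0.164]]' 40
```

```text
time: 1.47
eef_pos: [0.4063, -0.524, 0.4853]
tcp_rot: [[0.975, 0.221, 0.002], [0.221, -0.975, -0.004], [0.001, 0.004, -1.0]]
force: [0.8, -1.2, -0.0]
width: 0.0348
finger_force: 0.0
```

```bash
python3 -m pendant '[[0.41,1.5,3.8,0,0],[0.41,3,7.6,0,0],[0.41,4.5,11.4,0,0],[0.41,6,15.2,0,0],[0.41,7.5,19,0,0],[0.41,9,22.8,0,0],[0.41,10.5,26.6,0,0],[0.41,12,30.4,0,0]]'; python3 -m pendant '[[0.41,0,3.8,0,0],[0.41,0,7.6,0,0],[0.41,0,11.4,0,0],[0.41,0,15.2,0,0],[0.41,-1,18.5,-1,0],[0.41,-1.4,19,-5,0],[0.41,-1.4,19,-9,0],[0.41,-1.4,19,-13,0]]'
```

```text
time: 2.13
eef_pos: [0.5262, -0.2186, 0.4816]
tcp_rot: [[0.975, 0.223, 0.001], [0.223, -0.975, -0.0], [0.001, 0.0, -1.0]]
force: [0.6, -0.0, -0.4]
width: 0.035
finger_force: 0.0
time: 2.8
eef_pos: [0.5118, -0.0295, 0.3512]
tcp_rot: [[0.974, 0.225, 0.004], [0.225, -0.974, -0.001], [0.003, 0.002, -1.0]]
force: [0.7, -0.4, -0.1]
width: 0.0348
finger_force: 0.0
```

```bash
python3 -m pendant '[[0.41,0,-0.1,-4,0],[0.41,0,-0.1,-8,0],[0.41,0,-0.1,-12,0],[0.41,0,-0.1,-16,0],[0.41,0,-0.1,-20,0],[0.41,0,-0.1,-23,0],[0.41,0,-0.1,-25,0],[0.41,0,-0.1,-25,0]]'; python3 - <<'E'
from h import *
s=manip.observe(); print(s['eef_pos'],s['force'])
im,d=manip.grab_frame('scene'); cv2.imwrite('pics/s1.png',cv2.resize(im[120:280,210:390,::-1],None,fx=4,fy=3.7,interpolation=2)[:600])
im,d=manip.grab_frame('wrist'); cv2.imwrite('pics/w1.png',im[...,::-1])
E
```

```text
time: 3.47
eef_pos: [0.508, -0.0306, 0.096]
tcp_rot: [[0.975, 0.223, -0.01], [0.223, -0.975, 0.003], [-0.009, -0.005, -1.0]]
force: [-0.6, -0.2, 0.1]
width: 0.035
finger_force: 0.0
[ 0.50797326 -0.03064423  0.09604819] [-0.55214744 -0.15125808  0.14802615]
```

View pics/s1.png

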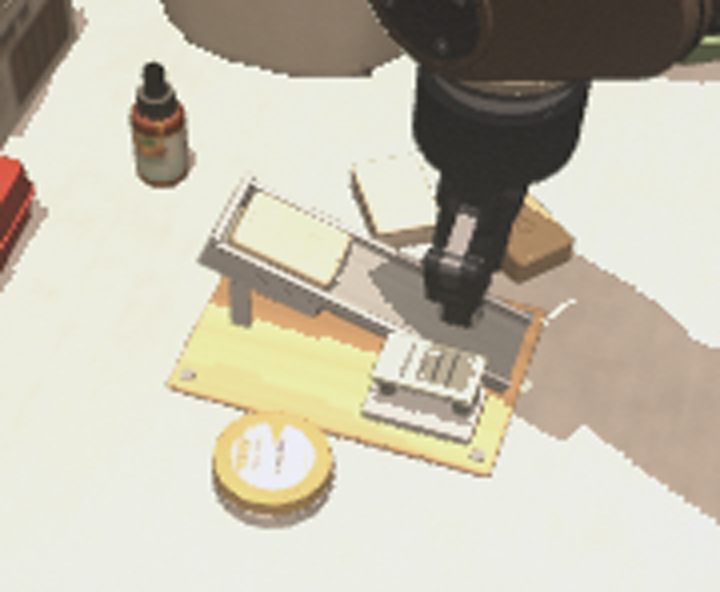

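View pics/w1.png

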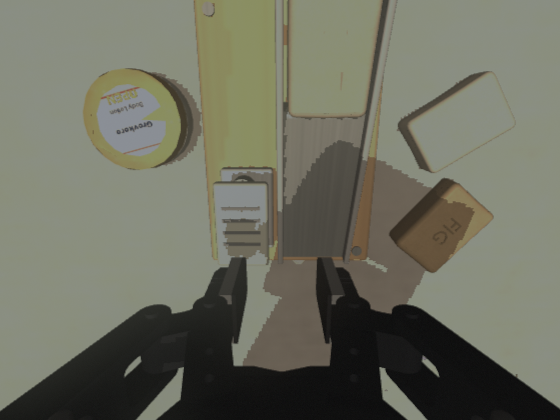

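The fingers line up with the key (242,215 in the wrist view) on the left and the chute (320,190) on the right, and the bar is still nested. I'll go down until the key is touched.

```bash
python3 -m pendant '[[0.41,0.2,0,-1,0],[0.41,0.2,0,-2,0],[0.41,0.2,0,-3,0],[0.41,0.2,0,-3.4,0],[0.41,0.2,0,-3.8,0],[0.41,0.2,0,-3.8,0],[0.41,0.2,0,-3.8,0],[0.41,0.2,0,-3.8,0]]'
```

```text
time: 4.23
eef_pos: [0.5142, -0.0317, 0.0636]
tcp_rot: [[0.975, 0.223, 0.001], [0.223, -0.975, -0.0], [0.001, 0.0, -1.0]]
force: [0.2, -0.1, 1.0]
width: 0.0351
finger_force: 0.0
```

```bash
python3 -m pendant '[[0.41,0,0,-0.3,0],[0.41,0,0,-0.6,0],[0.41,0,0,-0.9,0],[0.41,0,0,-1.2,0],[0.41,0,0,-1.5,0],[0.41,0,0,-1.6,0],[0.41,0,0,-1.6,0],[0.41,0,0,-1.6,0]]'
```

```text
time: 4.9
eef_pos: [0.514, -0.0316, 0.0476]
tcp_rot: [[0.975, 0.223, -0.0], [0.223, -0.975, 0.0], [-0.0, -0.0, -1.0]]
force: [-1.9, -0.1, 3.9]
width: 0.0348
finger_force: 2.0
```

```bash
python3 -m pendant '[[0.41,0,0,-0.2,0],[0.41,0,0,-0.4,0],[0.41,0,0,-0.6,0],[0.41,0,0,-0.8,0],[0.41,0,0,-1.0,0],[0.41,0,0,-1.1,0],[0.41,0,0,-1.1,0],[0.41,0,0,-1.1,0]]'; python3 - <<'E'
from h import *
im,d=manip.grab_frame('scene'); cv2.imwrite('pics/s2.png',cv2.resize(im[140:260,240:380,::-1],None,fx=5,fy=5,interpolation=2))
im,d=manip.grab_frame('wrist'); cv2.imwrite('pics/w2.png',im[...,::-1])
s=manip.observe(); print(s['force'],s['moment'])
E
```

```text
time: 5.57
eef_pos: [0.5142, -0.0316, 0.0397]
tcp_rot: [[0.975, 0.224, -0.003], [0.224, -0.975, 0.001], [-0.003, -0.001, -1.0]]
force: [-10.3, 0.6, 25.7]
width: 0.0352
finger_force: 12.8
[-10.90640708   1.28235171  25.09512278] [0.72276993 1.9410476  0.18459536]
```

View pics/s2.png

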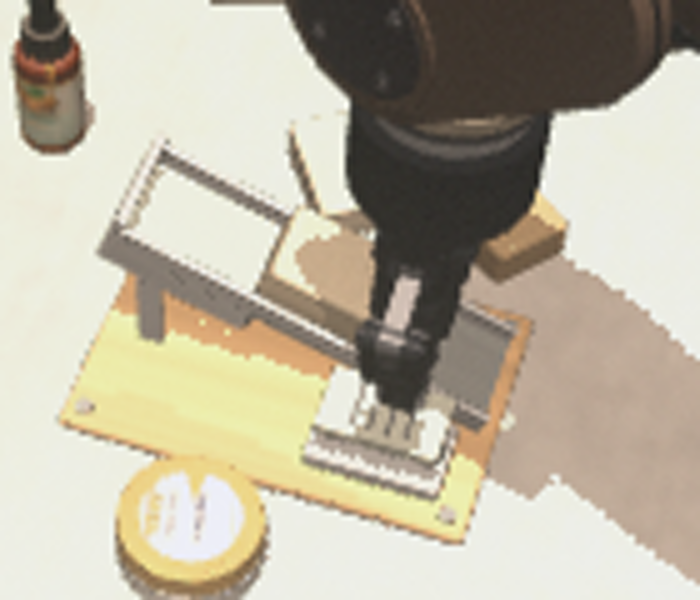

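View pics/w2.png

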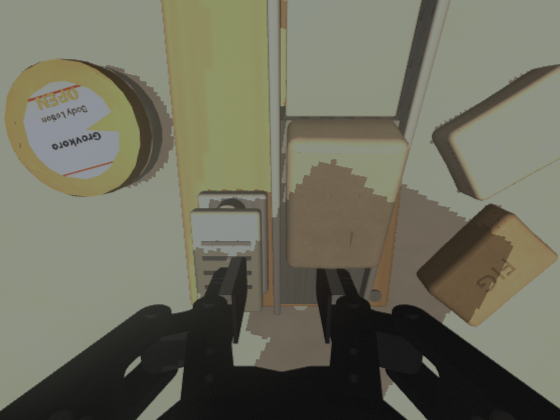

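The bar has popped out and lies on the chute against the right finger, with its lower edge at (335,265) in the wrist view. It is clear of the nest and the key is bottomed. I'll hold for a moment and check that nothing drifts.

```bash
python3 -m pendant '[[0.41,0,0,0,0],[0.41,0,0,0,0],[0.41,0,0,0,0],[0.41,0,0,0,0],[0.41,0,0,0,0],[0.41,0,0,0,0],[0.41,0,0,0,0],[0.41,0,0,0,0]]'; python3 - <<'E'
from h import *
im,d=manip.grab_frame('wrist'); im0=cv2.imread('pics/w2.png')[...,::-1]
print(abs(im.astype(int)-im0)[100:280,280:410].mean(), abs(im.astype(int)-im0)[100:280,280:410].max())
im,d=manip.grab_frame('scene'); W=pts('scene',d)
for r in manip.spot_in('scene','bar')[:2]+manip.spot_in('scene','key_top')[:1]:
    u,v=np.round(r['at']).astype(int); p=W[v,u]; e=p[:2]*1000-[571.7,-42.3]; a=3.366
    print(r['conf'],u,v,p.round(3),'ejector x,y',e@[np.cos(a),np.sin(a)],e@[-np.sin(a),np.cos(a)])
E
```

```text
time: 6.33
eef_pos: [0.5142, -0.0316, 0.0397]
tcp_rot: [[0.975, 0.224, -0.002], [0.224, -0.975, 0.001], [-0.002, -0.001, -1.0]]
force: [-10.7, 1.6, 25.1]
width: 0.0349
finger_force: 12.8
0.39501424501424504 25
0.67 304 194 [ 0.565 -0.035  0.07 ] ejector x,y 5.301756368884291 -8.43573531507394
0.51 317 222 [ 0.513 -0.007  0.038] ejector x,y 49.04729347632713 -47.66528968019378
```

```bash
python3 -c "
from bench import manip; print(manip.job_done())"
```

```text
the job is handed in; nothing more can be done
None
```

I handed the job in with one finger holding the key fully down and the bar at rest on the chute against the other, about 65 mm downhill of the nest's middle; `job_done()` gave no verdict.

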